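Swing the dust cover over the filter

ROBOT

A 7-joint arm with a two-finger parallel gripper is mounted at the origin on the work surface; the furniture and walls round the work are solid. World frame = base frame: x ahead of the robot, y to its left, z up, the work surface at z = 0. Lengths are in m, angles in rad, forces in N, time in s.
With the tool pointing down it reaches from about 0.35 to 0.9 m from the base axis. Payload 8.1 kg.
Tool frame: the origin (TCP) lies at the very end of the fingers, on their centre line; the grasp point (between the pads) lies 19 mm behind it (arm.tcp_to_grasp is the z of the grasp point in the tool frame, in m); z points along the fingers, y is the line along which they close (so a half turn about z gives the same grasp; the last joint's range is limited). The gripper opens to 92 mm and grips with 3 to 60 N. Pads are 19 mm wide; open, the fingers measure 130 mm over their backs; the gripper's body (75 mm by 190 mm) begins 47 mm behind the grasp point.
Start: joints at [-1.397, 0.434, 0.025, 1.573, -0.012, 1.134, -0.075], TCP at [0.171, 0.601, 0.227] pointing down, gripper open.
Joint ranges: [-2.62, 2.62], [-0.44, 2.09], [-1.27, 1.32], [0.08, 2.57], [-1.32, 4.46], [0.12, 2], [-2.74, 2.74]. Speed limits (rad/s): [2.22, 2.22, 3.01, 3.01, 3.14, 3.14, 3.14].

INTERFACE

Orientations are given as a rotation vector (axis times angle).
In Python, from cell import readout, vision, sign_off, arm gives the robot as it stands. The module is installed in compiled form; this text tells all that it offers.
- The arm moves only by the shell command python3 -m creep 'ROWS' [FORCE]. ROWS is JSON, a list of rows, each a list of 5 numbers: the shift along the tool's x, y, z in units of 4 cm (1.0 is 4 cm), then the turn about the tool's z in units of 4 degrees (1.0 is 4 degrees), then the opening, from 0 (shut) to 1 (fully open). A call has 1 to 12 rows; each row shifts and turns the commanded pose from where the row before left it, along the tool's axes as they then stand; what a row does not reach is not made up. A row lasts 1/8 s, in which the tool goes at most 62.5 mm and 10.7 degrees, less where a joint would pass 70% of its speed; a pose out of reach is approached as far as the arm can. A call with a number of a shift or a turn outside -1 to 1 is refused whole. A call with a gripper value outside its range is refused whole. The fingers move at their own pace and stop on an object; FORCE is the grip in N (left out, the last holds). Time passes only in rows, so rows that do not move let the fingers close. It gives the time, the measured TCP pose, the force, the opening and the grip force at its end, in the units of the state.
- readout.observe(): the state, without advancing time (a new reading comes with each control period).
- vision.get_image(name): name is "scene" or "top" or "wrist"; returns a dict with "pixels" (384x512x3 uint8, blue, green, red), "z_map" (384x512 float32, m along the optical axis (not along the pixel's ray), 0 where there is no reading), "camera_matrix" (3x3 intrinsics, pixels), "position" and "rotation" of the camera in the world. Camera axes: x right, y up, looking along -z (the intrinsics and any distortion apply to the point x, -y, -z); pixel columns grow to the right and rows downward; lengths in m; the calibration is good to about 2 mm. The wrist camera is an equidistant fisheye: a pixel r from the principal point sees the ray r / f radians off the axis. A picture is of the moment at which its call begins.
- sign_off(): hands the job in; it is judged then, once.
The state is a dict: "clock": time; "joints": joint angles; "dq": joint speeds; "joint_efforts": joint torques, N m; "position": TCP position; "ee_rot": TCP orientation; "force": force on the tool from outside, world axes, zero at the start; "ft_torque": the same for the moment, N m; "width": opening from 0.0 (shut) to 1.0 (fully open); "gripper_force": force on a finger pad.
Only numpy, scipy, OpenCV 4.12 (cv2) and the standard library are available. Lean on these libraries where they do the work, as an engineer would, in place of code of your own. Each camera call takes 0.05 s, during which the arm holds its last target. There are 200 camera calls.

TASK

Swing the cover plate round on its pin (a sideways push near its free end does it) until it rests squarely over the filter cartridge standing in one of the grey board's two nests, covering the filter completely. Leave the filter and the hand wheel sitting undisturbed in their nests.

Things in the scene. Friction and masses are not known exactly. Their poses are not given: they have to be found in the camera images.
- cover_plate: Level aluminium plate on a vertical pin near one end. Origin: pin axis, plate underside, 80 mm above table; x points to the free end, z up. Spans x -33 to 225, y -66 to 66 mm. 4 mm sheet; 4 mm thick flanges stand up to 112 mm above table along both long sides (x 10 to 225, outer faces y = +-66) and the free end. Turns stiffly (1 to 2 N at the free end), stays where left; starts pointing between the nests.
- cover_centre (a point): Point on the plate's middle line 140 mm from the pin, at the underside, axes as the plate's; straight above a nest's centre when the plate is squarely over it. The two nests (black rims, 96 mm inside, tops 18 mm above table) are 140 mm from the pin, 60 degrees either side of the middle line of a fixed grey board (200 x 360 x 10 mm). The plate's stops are 83 degrees from that line.
- filter: Grey filter cartridge, squat and round with a narrower threaded neck, 90 mm in diameter, 58 mm tall, loose, standing in one of the two nests (its top 68 mm above the table, 12 mm below the plate). Origin at the centre of its underside, z up. Another filter cartridge stands on the table away from the board and is not meant.
- spare_wheel: Black lobed valve hand wheel, 55 mm across, 34 mm tall, loose, standing in the other nest. Origin at the centre of its underside, z up.
Things that resemble listed ones, but are neither listed nor needed, are in the scene too. What is shaped like the spare_wheel but pink or red is not meant.

How it is judged:
At the end, for the whole second after the job is handed in: The plate is at rest with its cover centre within 22 mm horizontally of the filter's axis (within about 9 degrees of squarely over it); the filter (within 15 mm) and the hand wheel (within 30 mm) still stand upright where they stood (horizontal distance between cover_centre and filter below 0.022 m and angular speed of cover_plate below 0.05 rad/s and distance of filter from where it was at the start of the episode below 0.015 m and distance of spare_wheel from where it was at the start of the episode below 0.03 m and angle between each of filter, spare_wheel's own z axis and vertical below 0.15 rad); the robot touches nothing.
It also fails if it takes over 35 s, if anything falls off the work surface, if the arm or the gripper's body presses on something with over 40 N, if the wrist force passes 120 N, or if a joint passes its speed limit or range.

## Working session

There is one attempt and no reset: what is moved stays moved. The work goes in short steps, Python scripts to look and compute and a shell command to move; the robot and the scene stay as the last step left them, time stands still between calls to the robot, and variables do not carry over. Pictures are saved under pics/ and viewed, at most 10 in all, crops included, and the job is handed in when it is done.

```bash
mkdir -p pics
python3 - <<'E'
from cell import readout, vision, arm
import cv2,numpy as np
s=readout.observe();print(s['clock'],s['position'],s['ee_rot'],s['force'],s['width'])
a=vision.get_image("top");b=vision.get_image("scene")
for n,i in(("top",a),("scene",b)):
    np.savez(n+".npz",**i);print(n,i['position'],i['rotation'],i['camera_matrix'])
    cv2.imwrite(f"pics/{n}1.png",i['pixels'])
E
```

```text
0.0 [0.17073375 0.6006867  0.22593219] [-4.33515235e-01 -3.11150293e+00  2.51472066e-03] [ 0.05950013 -0.95972648  1.05499375] 0.9976567439136697
top [0.32763682 0.00849865 1.13316038] [ 0.12023843 -0.09687398 -1.54885192] [[416.37257038   0.         254.34902147]
 [  0.         416.37257038 195.17988084]
 [  0.           0.           1.        ]]
scene [-0.008285    0.48831396  0.6143085 ] [ 0.41234422 -1.02581889 -2.14456844] [[357.24535448   0.         252.64792372]
 [  0.         357.24535448 190.652413  ]
 [  0.           0.           1.        ]]
```

View pics/top1.png

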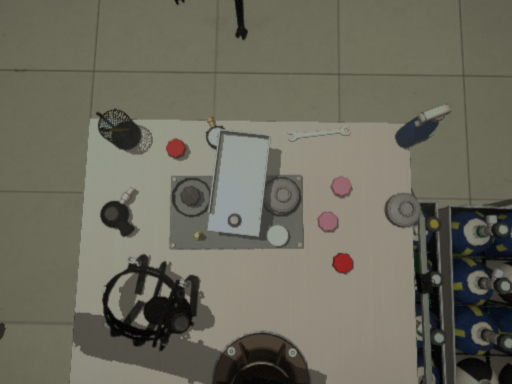

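View pics/scene1.png

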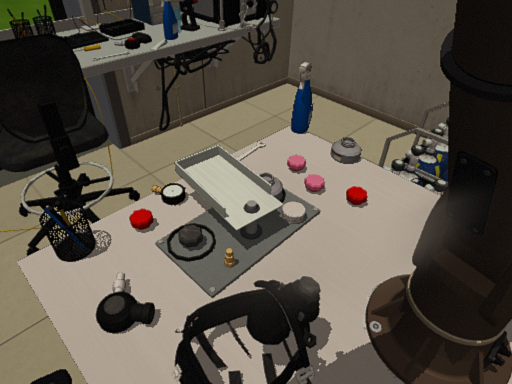

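The top view shows the plate's pin end at about (234,220) and its free end at about (243,133). The filter is in the right nest at (283,195) and the black wheel in the left nest at (190,196). The plate must swing towards -y (right in the image).

```bash
cat > h.py <<'E'
import numpy as np,cv2
from scipy.spatial.transform import Rotation as R
def cam(i): return R.from_rotvec(i['rotation']).as_matrix() if np.shape(i['rotation'])==(3,) else np.array(i['rotation'])
def onplane(i,uv,z):
    K=i['camera_matrix'];uv=np.atleast_2d(uv).astype(float)
    d=np.c_[(uv[:,0]-K[0,2])/K[0,0],-(uv[:,1]-K[1,2])/K[1,1],-np.ones(len(uv))]@cam(i).T
    p=np.array(i['position']);return p+d*((z-p[2])/d[:,2])[:,None]
def cloud(i):
    z=i['z_map'];K=i['camera_matrix'];v,u=np.indices(z.shape)
    c=np.stack([(u-K[0,2])/K[0,0]*z,-(v-K[1,2])/K[1,1]*z,-z],-1)
    P=c@cam(i).T+i['position'];P[z==0]=np.nan;return P
def plate(i):
    "plate floor by depth: pin, heading"
    P=cloud(i);m=((P[...,2]>.074)&(P[...,2]<.122)&(P[...,0]>.15)&(P[...,0]<.75)&(abs(P[...,1])<.35)).astype(np.uint8)
    m=cv2.morphologyEx(m,cv2.MORPH_OPEN,np.ones((3,3)))
    n,l,st,c=cv2.connectedComponentsWithStats(m);k=1+st[1:,4].argmax()
    Q=P[l==k][:,:2].astype(np.float32);return cv2.minAreaRect(Q),st[k],np.median(P[l==k][:,2])
E
python3 - <<'E'
from h import *
t=dict(np.load("top.npz"));P=cloud(t)
r,st,z=plate(t);print(r,st,z);print(cv2.boxPoints(r))
for n,uv in dict(filt=(283,195),wheel=(190,196),pin=(234,220),gauge=(215,135),cap=(278,236),brass=(198,236),free=(243,150),bl=(170,249),br=(303,249),tr=(303,177),headset=(150,270)).items():
    print(n,P[uv[1],uv[0]].round(3))
g=t['pixels'];h=cv2.cvtColor(g,cv2.COLOR_BGR2HSV)
# board corners on z=.01
print(onplane(t,[(170,249),(303,249),(303,177),(170,177)],.01).round(3))
# max height map of surroundings
m=(P[...,2]>.06)&(P[...,0]>.15)&(P[...,0]<.75)&(abs(P[...,1])<.45)
n,l,s,c=cv2.connectedComponentsWithStats(m.astype(np.uint8))
for k in range(1,n):
    if s[k,4]>15: print(s[k],P[l==k].min(0).round(3),P[l==k].max(0).round(3))
E
```

```text
((0.5043966174125671, 0.06551462411880493), (0.13197477161884308, 0.2582456171512604), 84.38616943359375) [ 208  129   63  108 5380] 0.08460474989653932
[[ 0.36943802  0.01247492]
 [ 0.62644506 -0.01278748]
 [ 0.6393552   0.11855432]
 [ 0.38234818  0.14381672]]
filt [ 0.479 -0.049  0.057]
wheel [0.474 0.197 0.044]
pin [0.408 0.075 0.101]
gauge [0.647 0.138 0.025]
cap [ 0.373 -0.038  0.039]
brass [0.369 0.17  0.053]
free [0.591 0.057 0.085]
bl [0.334 0.252 0.001]
br [ 0.342 -0.107 -0.002]
tr [ 0.538 -0.106  0.002]
headset [0.28  0.285 0.072]
[[ 0.334  0.25   0.01 ]
 [ 0.341 -0.106  0.01 ]
 [ 0.537 -0.105  0.01 ]
 [ 0.53   0.26   0.01 ]]
[ 402  104   50   40 1006] [ 0.621 -0.43   0.06 ] [ 0.68  -0.34   0.239]
[ 96 109  39  36 478] [0.605 0.347 0.06 ] [0.69  0.432 0.162]
[ 207  129   64  108 5383] [ 0.371 -0.012  0.077] [0.638 0.143 0.117]
[275 186  16  16  95] [ 0.462 -0.066  0.06 ] [ 0.502 -0.027  0.072]
[ 102  266   92   65 2168] [0.15  0.165 0.06 ] [0.29  0.404 0.165]
```

Pin (0.409, 0.075), heading -5.6°. The filter neck at (0.482, -0.046) is 0.141 m from the pin at a bearing of -59°, which matches the given 140 mm. The plan is to put the closed fingers inside the tray and push its right flange along an arc to -59°.

```bash
python3 -m creep '[[-0.4,-0.3,0,0,0],[-0.7,-0.5,0,0,0],[-0.7,-0.5,0,0,0],[-0.7,-0.5,0,0,0],[-0.7,-0.5,0,0,0],[-0.7,-0.5,0,0,0],[-0.7,-0.5,0,0,0],[-0.7,-0.5,0,0,0],[-0.7,-0.5,0,0,0],[-0.7,-0.5,0,0,0],[0,0,0,0,0]]' 10; python3 -m creep '[[-0.7,-0.5,0,0,0],[-0.7,-0.5,0,0,0],[-0.7,-0.5,0,0,0],[-0.7,-0.5,0,0,0],[-0.7,-0.5,0,0,0],[-0.7,-0.5,0,0,0],[-0.7,-0.5,0,0,0],[-0.7,-0.5,0,-1,0],[-0.7,-0.5,0,-1,0],[-0.5,-0.5,0,-0.55,0],[0,0,0,0,0],[0,0,0,0,0]]'
cat > st.py <<'E'
from h import *
from cell import readout
import sys
s=readout.observe();p=np.array(s['position']);r=np.array(s['ee_rot']);M=R.from_rotvec(r).as_matrix() if r.shape==(3,) else r
h=np.radians(float(sys.argv[1]));ex=np.array([np.cos(h),np.sin(h),0]);ey=np.array([-ex[1],ex[0],0])
d=p-[.409,.075,0];print('t',s['clock'],'plate-local',(d@ex).round(4),(d@ey).round(4),'z',p[2].round(4),'tool yaw of -x',np.degrees(np.arctan2(-M[1,0],-M[0,0])).round(1),'F',np.round(s['force'],1),'w',s['width'])
if len(sys.argv)>2:
    q=np.array([.409,.075,0])+float(sys.argv[2])*ex+float(sys.argv[3])*ey;q[2]=float(sys.argv[4]);print('units',(M.T@(q-p)/.04).round(2))
E
python3 st.py -5.6 .185 0 .226
```

```text
clock: 1.48
position: [0.3783, 0.3392, 0.2268]
ee_rot: [0.443, 3.109, -0.002]
force: [-0.2, 1.3, -0.2]
width: 0.004
gripper_force: 0.0
clock: 2.98
position: [0.5875, 0.081, 0.2265]
ee_rot: [-0.155, -3.137, -0.001]
force: [-0.2, -0.4, 0.3]
width: 0.005
gripper_force: 0.0
t 2.975 plate-local 0.177 0.0234 z 0.2265 tool yaw of -x -5.7 F [-0.2 -0.4  0.3] w 0.004756684278154972
units [-0.2  -0.58  0.01]
```

```bash
python3 -m creep '[[-0.2,-0.6,0,0,0],[0,0,0.5,0,0],[0,0,0.6,0,0],[0,0,0.6,0,0],[0,0,0.5,0,0],[0,0,0.4,0,0],[0,0,0.3,0,0],[0,0,0.2,0,0],[0,0,0.1,0,0],[0,0,0,0,0]]'; python3 st.py -5.6 .185 -0.04 .098
python3 - <<'E'
from h import *
from cell import vision
i=vision.get_image("top");cv2.imwrite("pics/top2.png",cv2.resize(i['pixels'][100:280,140:340],None,fx=3,fy=3))
E
```

```text
clock: 4.22
position: [0.5939, 0.0555, 0.0988]
ee_rot: [0.155, 3.138, 0.0]
force: [-0.0, -0.0, 0.6]
width: 0.007
gripper_force: 0.0
t 4.225 plate-local 0.1859 -0.0013 z 0.0988 tool yaw of -x -5.7 F [-0.  -0.   0.6] w 0.006808006389932376
units [ 0.02 -0.97  0.02]
```

View pics/top2.png

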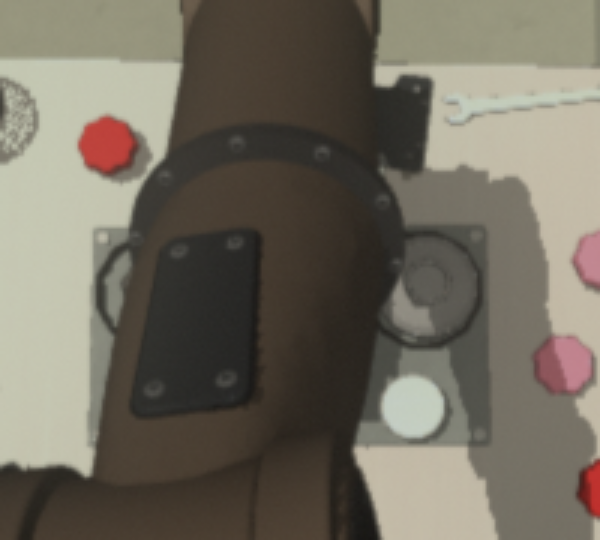

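The arm hides the plate in this view. The fingers are inside the tray and touch nothing. Next I approach the right flange.

```bash
python3 -m creep '[[0,-0.3,0,0,0],[0,-0.3,0,0,0],[0,-0.2,0,0,0],[0,-0.1,0,0,0],[0,-0.1,0,0,0],[0,0,0,0,0]]'; python3 st.py -5.6; python3 -m creep '[[0,-0.1,0,0,0],[0,-0.1,0,0,0],[0,-0.1,0,0,0],[0,0,0,0,0]]';  python3 st.py -5.6
```

```text
clock: 5.03
position: [0.5898, 0.0156, 0.0987]
ee_rot: [-0.156, -3.138, -0.0]
force: [0.4, 0.7, 0.1]
width: 0.009
gripper_force: 0.0
t 5.025 plate-local 0.1858 -0.0415 z 0.0987 tool yaw of -x -5.7 F [0.4 0.7 0.1] w 0.008559826548351985
clock: 5.52
position: [0.5885, 0.0035, 0.0987]
ee_rot: [-0.156, -3.138, 0.0]
force: [-0.4, 1.3, 0.2]
width: 0.005
gripper_force: 0.3
t 5.525 plate-local 0.1857 -0.0536 z 0.0987 tool yaw of -x -5.7 F [-0.4  1.3  0.2] w 0.005246137098196386
```

```bash
python3 -m creep '[[0.04,-0.16,0,0.5,0],[0.06,-0.25,0,0.75,0],[0.06,-0.25,0,0.75,0],[0.06,-0.25,0,0.75,0],[0.06,-0.25,0,0.75,0],[0.06,-0.25,0,0.75,0],[0.06,-0.25,0,0.75,0],[0.06,-0.25,0,0.75,0],[0.06,-0.25,0,0.75,0],[0.06,-0.25,0,0.75,0],[0.06,-0.25,0,0.75,0],[0,0,0,0,0]]'; python3 st.py -40
python3 - <<'E'
from h import *
from cell import vision
for n in("top","scene"):
    i=vision.get_image(n);np.savez(n+"3.npz",**i)
    if n=="scene": cv2.imwrite("pics/scene3.png",i['pixels'])
E
```

```text
clock: 7.02
position: [0.528, -0.0872, 0.0988]
ee_rot: [1.017, 2.972, -0.001]
force: [0.4, -0.8, 0.2]
width: 0.008
gripper_force: 0.0
t 7.025 plate-local 0.1954 -0.0477 z 0.0988 tool yaw of -x -37.8 F [ 0.4 -0.8  0.2] w 0.007841208644799423
```

View pics/scene3.png

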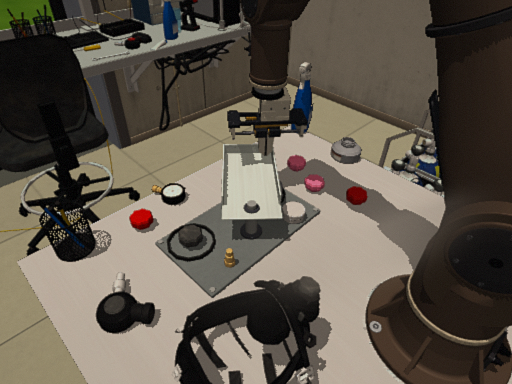

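The scene view shows the plate swinging with the fingers against the inside of its right flange, and both nests undisturbed. From the contact geometry its heading is about -41°, so about 17.5° remain.

```bash
python3 -m creep '[[0.08,-0.25,0,0.75,0],[0.08,-0.25,0,0.75,0],[0.08,-0.25,0,0.75,0],[0.08,-0.25,0,0.75,0],[0.08,-0.25,0,0.75,0],[0.06,-0.2,0,0.6,0],[0,0,0,0,0],[0,0,0,0,0]]'; python3 st.py -59
```

```text
clock: 8.12
position: [0.4747, -0.1138, 0.0986]
ee_rot: [-1.451, -2.786, 0.0]
force: [-0.4, -0.3, 0.2]
width: 0.005
gripper_force: 0.0
t 8.125 plate-local 0.1957 -0.0409 z 0.0986 tool yaw of -x -55.0 F [-0.4 -0.3  0.2] w 0.004814815008430245
```

```bash
python3 -m creep '[[0,0.3,0,0,0],[0,0.2,-0.1,0,0],[0,0,-0.5,0,0],[0,0,-0.7,0,0],[0,0,-0.7,0,0],[0,0,-0.7,0,0],[0,0,-0.7,0,0],[0,0,-0.4,0,0],[0,0,0,0,0]]'; python3 -m creep '[[0.5,0.3,0,0,0],[0.8,0.6,0,0,0],[0.8,0.6,0,0,0],[0.8,0.6,0,0,0],[0.8,0.6,0,0,0],[0.8,0.6,0,0,0],[0.8,0.6,0,0,0],[0.8,0.6,0,0,0],[0.8,0.6,0,0,0],[0.8,0.6,0,0,0],[0.5,0.3,0,0,0],[0,0,0,0,0]]'
python3 - <<'E'
from h import *
from cell import vision
i=vision.get_image("top");cv2.imwrite("pics/top4.png",i['pixels'])
r,st,z=plate(i);print(r,st,z);b=cv2.boxPoints(r);print(b)
j=vision.get_image("scene");cv2.imwrite("pics/scene4.png",j['pixels'])
E
```

```text
clock: 9.25
position: [0.492, -0.1024, 0.2514]
ee_rot: [1.451, 2.785, 0.001]
force: [-0.2, 0.4, -0.3]
width: 0.006
gripper_force: 0.0
clock: 10.75
position: [0.4993, 0.3051, 0.2495]
ee_rot: [-1.448, -2.787, 0.003]
force: [0.4, -0.8, 0.1]
width: 0.005
gripper_force: 0.0
((0.4588232934474945, -0.007174327969551086), (0.13245373964309692, 0.25848543643951416), 31.24458122253418) [ 212  154  113   95 5469] 0.08459702605043384
[[ 0.33516473  0.06897178]
 [ 0.46923912 -0.15202317]
 [ 0.58248186 -0.08332043]
 [ 0.44840747  0.13767451]]
```

View pics/top4.png

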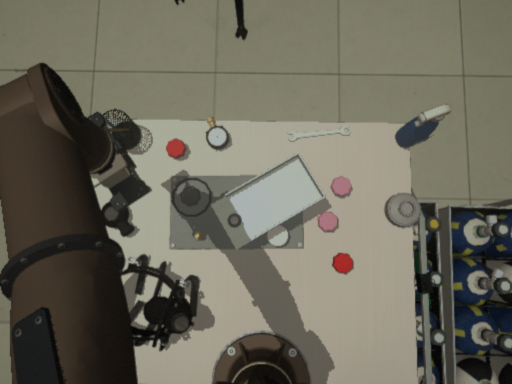

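View pics/scene4.png

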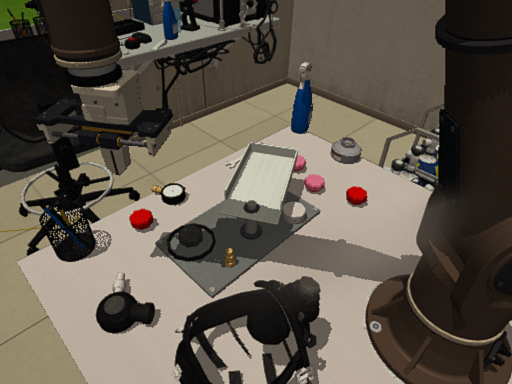

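The top view shows the plate over the right nest with a measured heading of -58.8°. That puts the cover centre at (0.482, -0.045), about 1 mm from the filter axis. The wheel still sits in its nest at (191,196), and the arm is clear of everything.

```bash
python3 -m creep '[[0,0,0,0,0],[0,0,0,0,0]]'; python3 -c "
from cell import sign_off
print(sign_off())"
```

```text
clock: 11.1
position: [0.5005, 0.3026, 0.251]
ee_rot: [1.454, 2.784, 0.0]
force: [0.2, 0.1, -0.7]
width: 0.008
gripper_force: 0.0
the job is handed in; nothing more can be done
None
```

The cover plate rests squarely over the filter, its centre measured within about 1 mm of where the filter stood at the start; the wheel looks undisturbed in its nest, the arm is clear, and the job was handed in at about 11 s (no verdict returned).

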